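# Press the missing label holder home in the parts rack

## Robot

A 7-joint arm with a two-finger parallel gripper is mounted at the origin on the work surface. World frame = base frame: x ahead of the robot, y to its left, z up, the work surface at z = 0. Lengths are in m, angles in rad, forces in N, time in s.
With the tool pointing down it reaches from about 0.425 to 0.925 m from the base axis. Payload 6.8 kg.
Tool frame: the origin (TCP) lies at the very end of the fingers, on their centre line; the grasp point (between the pads) lies 19 mm behind it (arm.grip_depth is the distance from the TCP to the grasp point, in m); z points along the fingers, y is the line along which they close (so a half turn about z gives the same grasp; the last joint's range is limited). The gripper opens to 88 mm and grips with 3 to 60 N. Pads are 20 mm wide; open, the fingers measure 115 mm over their backs; the gripper's body (75 mm by 178 mm) begins 61 mm behind the grasp point.
Start: joints at [-1.248, 0.477, 0.022, 1.555, -0.011, 1.109, -0.083], TCP at [0.282, 0.613, 0.194] pointing down, gripper open.
Joint ranges: [-2.96, 2.96], [-0.34, 2.1], [-1.41, 1.46], [0.24, 2.44], [-1.37, 4.51], [0.17, 1.92], [-2.96, 2.96]. Speed limits (rad/s): [2.39, 2.39, 3.14, 3.14, 3.14, 3.14, 3.14].

## Interface

Orientations are given as a unit quaternion [x, y, z, w].
In Python, from workcell import arm gives the robot as it stands. The module is installed in compiled form; this text tells all that it offers.
- The arm moves only by the tool drive_tool, never from a script. Its argument "rows" is a list of rows, each an object of numbers: "grip": the closure, from 0 (fully open) to 1 (shut); "x", "y", "z": the shift along the world's x, y, z in cm; "wx", "wy", "wz": the turn, a rotation vector about the world's x, y, z in rad. In form: [{"grip": .., "x": .., "y": .., "z": .., "wx": .., "wy": .., "wz": ..}, ...]. A call has 1 to 5 rows; each row shifts and turns the commanded pose from where the row before left it; what a row does not reach is not made up. A row lasts 1/8 s, in which the tool goes at most 62.5 mm and 10.7 degrees, less where a joint would pass 70% of its speed; a pose out of reach is approached as far as the arm can. A call is refused whole if a number of a shift passes 6.25 or a number of a turn 0.188, either way. A call with a gripper value outside its range is refused whole. The fingers move at their own pace and stop on an object; "squeeze" is the grip in N (left out, the last holds). Time passes only in rows, so rows that do not move let the fingers close. It gives the time, the measured TCP pose, the force, the opening and the grip force at its end, in the units of the state.
- arm.state(): the state, without advancing time (a new reading comes with each control period).
- arm.read_camera(name): name is "scene" or "top" or "wrist"; returns a dict with "frame" (420x560x3 uint8, blue, green, red), "K" (3x3 intrinsics, pixels), "position" and "rotation" of the camera in the world. Camera axes: x right, y up, looking along -z (the intrinsics and any distortion apply to the point x, -y, -z); pixel columns grow to the right and rows downward; lengths in m; the calibration is good to about 2 mm. A picture is of the moment at which its call begins. There is no depth.
- arm.hand_in(): hands the job in; it is judged then, once.
Trained networks look in a picture, given as the dict that the camera call returned (one of the last four; its "shot" number tells which), for a name from the list of things; names that differ only in an ending like _2 or _b are one class to them, and where a whole thing is asked for, a point or a joint stands for the part that bears it (a point fixed in the world has none). Each returns a list of dicts, best first, with "score" (0 to 1); they miss things now and then, are a little off and sometimes report something else, mostly with a low value. They report only what shows in the picture. A call takes as long as a camera call. They do not tell look-alikes from the thing itself.
- arm.trace(picture, name): "mask" (420x560 bool, what is visible of it) and "uv" ([column, row] in pixels, amid what is visible of it).
- arm.pinpoint(picture, name): "uv" ([column, row] in pixels: a listed point, or the origin of a listed thing).
The state is a dict: "time_s": time; "joint_positions": joint angles; "joint_velocities": joint speeds; "joint_torque": joint torques, N m; "eef_pos": TCP position; "orientation": TCP orientation; "wrist_force": force on the tool from outside, world axes, zero at the start; "wrist_torque": the same for the moment, N m; "finger_gap": finger opening in m; "grip_force": force on a finger pad.
Only numpy, scipy, OpenCV 4.12 (cv2) and the standard library are available. Lean on these libraries where they do the work, as an engineer would, in place of code of your own. Each camera call takes 0.05 s, during which the arm holds its last target. There are 200 camera calls.

## Task

Two of the three trays on the low parts rack already have a label holder in the rack's front edge; one has none. Take the spare holder out of its wooden stand, push its blade down behind the lip of the empty pocket until its shoulder is fully home on the rims, and finish while still holding it pressed down there against the spring, so that I can put the locking screw in. Press gently, do not push on the two fitted holders, and leave the flask, screwdriver and mouse where they are.

Things in the scene. Friction and masses are not known exactly. Their poses are not given: they have to be found in the camera images.
- holder_panel (a point): Centre of the card panel of the spare label holder (rigid grey plastic, about 60 g) standing upright in its stand. Panel 10 mm thick (its x), 60 wide (y), 55 tall (z, up), cards on both faces: either way round is right. Below it a shoulder 22 x 70 x 6 mm, underside 33.5 mm below this point; then a blade 8 mm thick, 60 wide, 22 long, its wedge tip 55.5 mm below this point.
- stand: Wooden stand block, fixed to the bench, 60 (x) x 100 (y) x 30 mm tall, origin at the centre of its underside; the spare holder's blade hangs loosely in its slot (11 mm x 68 mm, along y), the shoulder resting on its top. The stand and the holder in it point the same way.
- pocket_right (a point): Centre of the mouth of the rightmost of three identical label pockets (lowest y) in the rack's front edge, level with its rims, 80 mm above the bench. Axes: z up, y along the slot, x across it, away from the robot. A slot open at the top, 72 mm (y) by 12 mm (x), over 32 mm deep, between a 6 mm thick aluminium lip (robot side) and the shelf edge. Pockets are 140 mm apart.
- pocket_middle (a point): The same for the middle pocket. In every pocket lies a sprung metal strip, 14 mm below the rims when free; it gives straight down, with about 3 N at first and about 10 N at 8 mm down. It pushes a holder that is let go up again.
- pocket_left (a point): The same for the leftmost pocket (highest y). Behind every pocket, fitted or not, a fixed clear tray 115 mm wide and 50 mm tall stands on the rack's deck (level with the rims), beginning 105 mm behind the slot.
- fitted_1 (a point): Centre of the card panel of a label holder already fitted in one of the three pockets; same shape as the spare one, immovable (its body is tray_1, with the tray behind it). Its shoulder sits on the rims, so this point is 33.5 mm above that pocket's point, as the spare's will be when it is home.
- fitted_2 (a point): The same for the other label holder that is already fitted (body tray_2); the pocket with neither is the empty one.
- strip_right (a joint): How far the sprung strip in the right pocket is pressed down, in m: 0 free, about 0.008 when the spare holder is home in that pocket.
- strip_middle (a joint): How far the sprung strip in the middle pocket is pressed down, in m: 0 free, about 0.008 when the spare holder is home in that pocket.
- strip_left (a joint): How far the sprung strip in the left pocket is pressed down, in m: 0 free, about 0.008 when the spare holder is home in that pocket.
- flask: Bystander: dark steel drinking flask standing on the bench, 66 mm diameter, 210 mm tall; origin at the centre of its underside.
- screwdriver: Bystander: screwdriver lying on the bench along its x, roughly 200 mm long and up to 30 mm thick.
- mouse: Bystander: computer mouse on the bench, 100 x 60 x 22 mm; origin at the centre of its underside.
Things that resemble listed ones, but are neither listed nor needed, are in the scene too. What is shaped like the part that bears holder_panel but red or yellow is not meant.

How it is judged:
By the outcome, as a careful person would: the job done as asked, in the order asked, and still so for the second after the job is handed in, while the arm keeps its last pose, push and grip.
It also fails if it takes over 38 s, if anything falls off the work surface, if the arm or the gripper's body presses on something with over 40 N, if the wrist force passes 120 N, or if a joint passes its speed limit or range.

## Working session

There is one attempt and no reset: what is moved stays moved. The work goes in short steps, Python scripts to look and compute and a tool call to move; the robot and the scene stay as the last step left them, time stands still between calls to the robot, and variables do not carry over. Pictures are saved under pics/ and viewed, at most 10 in all, crops included, and the job is handed in when it is done.

Besides the shell and the picture viewer there is one more tool, called after "Call:" as a command line: name --argument value ..., lists and objects as JSON in quotes. drive_tool: Moves the arm, as the interface text tells. Its arguments: {"type":"object","properties":{"rows":{"type":"array","items":{"type":"object","properties":{"grip":{"type":"number"},"x":{"type":"number"},"y":{"type":"number"},"z":{"type":"number"},"wx":{"type":"number"},"wy":{"type":"number"},"wz":{"type":"number"}}}},"squeeze":{"type":"number"}},"required":["rows"]}

```bash
mkdir -p pics
cat > h.py <<'E'
import numpy as np, cv2
from workcell import arm
def ray(p,uv):
    K=np.array(p["K"]);d=np.linalg.inv(K)@np.array([uv[0],uv[1],1.])
    d=np.array(p["rotation"])@np.array([d[0],-d[1],-d[2]]);return np.array(p["position"]),d/np.linalg.norm(d)
def atz(p,uv,z):
    o,d=ray(p,uv);return o+d*(z-o[2])/d[2]
def proj(p,X):
    c=np.array(p["rotation"]).T@(np.array(X)-np.array(p["position"]));q=np.array(p["K"])@np.array([c[0],-c[1],-c[2]]);return q[:2]/q[2]
def tri(obs):
    A=0;b=0
    for p,uv in obs:
        o,d=ray(p,uv);M=np.eye(3)-np.outer(d,d);A=A+M;b=b+M@o
    return np.linalg.solve(A,b)
E
python3 - <<'E'
from h import *
np.set_printoptions(precision=3,suppress=True)
P={n:arm.read_camera(n) for n in("scene","top")}
for n,p in P.items():
    cv2.imwrite(f"pics/{n}0.png",p["frame"])
    print(n,p.keys(),np.array(p["position"]))
    for k,z in(("holder_panel",.0635),("stand",0),("pocket_right",.08),("pocket_middle",.08),("pocket_left",.08),("fitted_1",.1135),("flask",0),("screwdriver",.01),("mouse",0)):
        for r in arm.pinpoint(p,k)[:5]: print(k,np.array(r["uv"]),round(r["score"],2),atz(p,r["uv"],z))
im=np.hstack([P["scene"]["frame"],P["top"]["frame"]]);cv2.imwrite("pics/a.png",cv2.resize(im,(800,300)))
print(arm.state())
E
```

```text
scene dict_keys(['frame', 'K', 'position', 'rotation', 'shot']) [1.167 0.008 0.58 ]Traceback (most recent call last):
  File "<stdin>", line 8, in <module>
  File "h.py", line 7, in atz
    o,d=ray(p,uv);return o+d*(z-o[2])/d[2]
        ~~~^^^^^^
  File "h.py", line 5, in ray
    d=np.array(p["rotation"])@np.array([d[0],-d[1],-d[2]]);return np.array(p["position"]),d/np.linalg.norm(d)
      ~~~~~~~~~~~~~~~~~~~~~~~^~~~~~~~~~~~~~~~~~~~~~~~~~~~~
ValueError: matmul: Input operand 1 has a mismatch in its core dimension 0, with gufunc signature (n?,k),(k,m?)->(n?,m?) (size 3 is different from 4)
```

View pics/scene0.png

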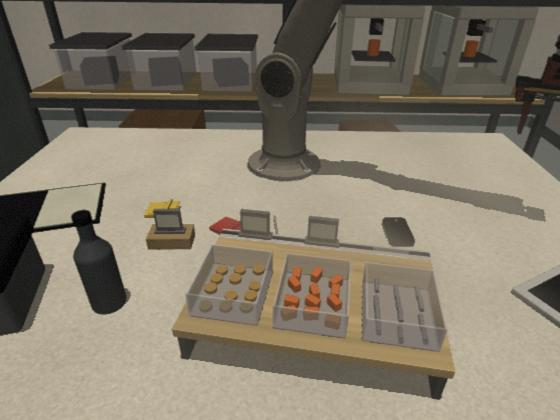

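The scene view shows the grey spare holder in its wooden stand at about (168,222). A yellow look-alike lies at (163,209) and a red one at (226,227). Fitted holders are at (256,222) and (322,230), and the image-right pocket, which should be the highest-y one, is empty. The camera's rotation is a quaternion, so I'll fix the helper.

```bash
python3 - <<'E'
s=open('h.py').read()
s=s.replace('np.array(p["rotation"])','Rm(p)').replace('def ray','from scipy.spatial.transform import Rotation as R\ndef Rm(p):\n    return R.from_quat(p["rotation"]).as_matrix()\ndef ray',1)
open('h.py','w').write(s)
E
python3 - <<'E'
from h import *
np.set_printoptions(precision=3,suppress=True)
P={n:arm.read_camera(n) for n in("scene","top")}
for n,p in P.items():
    cv2.imwrite(f"pics/{n}0.png",p["frame"])
    print(n,np.array(p["position"]),Rm(p).ravel())
    for k,z in(("holder_panel",.0635),("stand",0),("pocket_right",.08),("pocket_middle",.08),("pocket_left",.08),("fitted_1",.1135),("flask",0),("screwdriver",.01),("mouse",0)):
        for r in arm.pinpoint(p,k)[:5]: print(k,np.array(r["uv"]),round(r["score"],2),atz(p,r["uv"],z))
c=P["scene"]["frame"][185:260,120:350];cv2.imwrite("pics/crop.png",cv2.resize(c,(800,261),interpolation=cv2.INTER_CUBIC))
print(arm.state())
E
```

```text
scene [1.167 0.008 0.58 ] [-0.015 -0.547  0.837  1.    -0.015  0.008  0.009  0.837  0.547]
holder_panel [166.2 219.4] 0.79 [ 0.425 -0.266  0.064]
holder_panel [156.3 210.1] 0.66 [ 0.387 -0.3    0.064]
holder_panel [223.6 228.8] 0.54 [ 0.458 -0.129  0.064]
holder_panel [169.4 242.2] 0.41 [ 0.51  -0.237  0.064]
stand [172.2 241.3] 0.89 [ 0.425 -0.261  0.   ]
pocket_middle [320.3 241.2] 0.7 [0.519 0.082 0.08 ]
pocket_middle [108.1 301. ] 0.67 [ 0.695 -0.292  0.08 ]
pocket_left [389.9 248.6] 0.87 [0.54  0.222 0.08 ]
fitted_1 [321.9 226.4] 0.97 [0.513 0.084 0.113]
fitted_1 [256.8 220.5] 0.81 [ 0.496 -0.051  0.114]
fitted_1 [107.9 301.3] 0.34 [ 0.728 -0.272  0.114]
flask [106.5 300.8] 0.68 [ 0.62  -0.343  0.   ]
mouse [399.7 232.9] 0.79 [0.377 0.294 0.   ]
top [0.249 0.003 1.24 ] [-0.017  0.985 -0.173 -1.    -0.019 -0.008 -0.011  0.173  0.985]
holder_panel [412.7 265.3] 0.95 [ 0.299 -0.312  0.063]
holder_panel [341.1 236.8] 0.64 [ 0.372 -0.14   0.063]
holder_panel [387.6 213.9] 0.51 [ 0.427 -0.258  0.063]
stand [382.  219.8] 0.56 [ 0.422 -0.257  0.   ]
pocket_right [306.3 186.2] 0.81 [ 0.4
[... 239 characters left out ...]
] 0.61 [ 0.619 -0.348  0.   ]
screwdriver [381.4 221.6] 0.67 [ 0.416 -0.253  0.01 ]
screwdriver [286.1 218.6] 0.55 [ 0.428 -0.004  0.01 ]
mouse [176.4 239.3] 0.65 [0.38  0.285 0.   ]
{'time_s': 1.15, 'joint_positions': array([-1.248,  0.477,  0.022,  1.555, -0.011,  1.109, -0.083]), 'joint_velocities': array([ 0.   , -0.001,  0.001, -0.001, -0.001,  0.   , -0.001]), 'joint_torque': array([ -0.001, -58.274,   1.533, -27.294,  -0.054,   0.01 ,   0.   ]), 'eef_pos': array([0.282, 0.613, 0.194]), 'orientation': array([0.214, 0.977, 0.   , 0.   ]), 'wrist_force': array([ 0.506, -0.11 , -0.052]), 'wrist_torque': array([-0.   , -0.028, -0.036]), 'grip_force': 0.0, 'finger_gap': 0.08773210039508038}
```

View pics/top0.png

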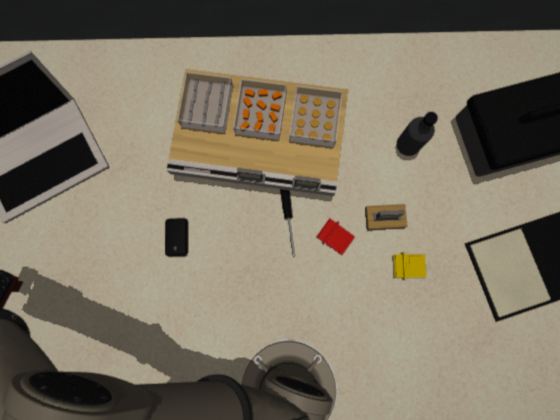

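View pics/crop.png

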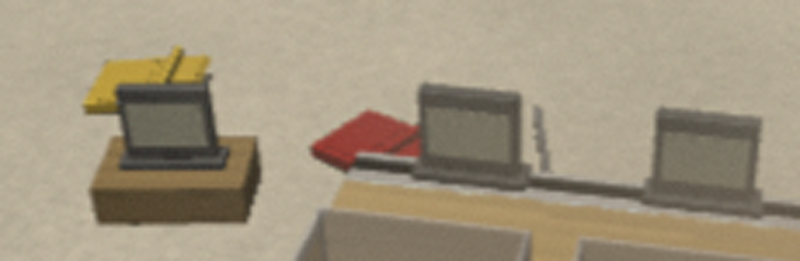

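Candidates for holder_panel are:
- grey: scene (166,219), top (388,214)
- yellow: scene (156,210), top (413,265)
- red: scene (224,229), top (341,237)

The crop confirms that the grey one stands upright in the wooden stand, and the other two are coloured and lying down. The empty pocket is pocket_left at about (0.543, 0.220). I'll move above the stand.

Call:
drive_tool --rows '[{"grip":0,"x":3.2,"y":-5.3,"z":0.5,"wz":-0.1},{"grip":0,"x":3.2,"y":-5.3,"z":0.5,"wz":-0.1},{"grip":0,"x":3.2,"y":-5.3,"z":0.5,"wz":-0.1},{"grip":0,"x":3.2,"y":-5.3,"z":0.5,"wz":-0.1},{"grip":0,"x":3.2,"y":-5.3,"z":0.5,"wz":-0.1}]'

```text
schema error: expected keys grip, x, y, z, wx, wy, wz
```

Call:
drive_tool --rows '[{"grip":0,"x":3,"y":-5.4,"z":0,"wz":-0.1},{"grip":0,"x":3,"y":-5.4,"z":0,"wz":-0.1},{"grip":0,"x":0,"y":-6.2,"z":0,"wz":-0.1},{"grip":0,"x":0,"y":-6.2,"z":0,"wz":-0.1},{"grip":0,"x":0,"y":-6.2,"z":0,"wz":-0.1}]'

```text
schema error: expected keys grip, x, y, z, wx, wy, wz
```

Call:
drive_tool --rows '[{"grip":0,"x":3.2,"y":-5.3,"z":0.5,"wx":0,"wy":0,"wz":-0.1},{"grip":0,"x":3.2,"y":-5.3,"z":0.5,"wx":0,"wy":0,"wz":-0.1},{"grip":0,"x":3.2,"y":-5.3,"z":0.5,"wx":0,"wy":0,"wz":-0.1},{"grip":0,"x":3.2,"y":-5.3,"z":0.5,"wx":0,"wy":0,"wz":-0.1},{"grip":0,"x":3.2,"y":-5.3,"z":0.5,"wx":0,"wy":0,"wz":-0.1}]'

```text
time_s: 1.78
eef_pos: [0.4428, 0.3466, 0.2194]
orientation: [0.45, 0.893, 0.0, 0.0]
wrist_force: [1.4, -0.3, -0.6]
finger_gap: 0.0882
grip_force: 0.0
```

Call:
drive_tool --rows '[{"grip":0,"x":3,"y":-5.4,"z":0,"wx":0,"wy":0,"wz":-0.1},{"grip":0,"x":3,"y":-5.4,"z":0,"wx":0,"wy":0,"wz":-0.1},{"grip":0,"x":0,"y":-6.2,"z":0,"wx":0,"wy":0,"wz":-0.1},{"grip":0,"x":0,"y":-6.2,"z":0,"wx":0,"wy":0,"wz":-0.1},{"grip":0,"x":0,"y":-6.2,"z":0,"wx":0,"wy":0,"wz":-0.1}]'

```text
time_s: 2.4
eef_pos: [0.5018, 0.0524, 0.2192]
orientation: [0.657, 0.754, 0.0, 0.0]
wrist_force: [0.7, 0.2, -0.4]
finger_gap: 0.0877
grip_force: 0.0
```

Call:
drive_tool --rows '[{"grip":0,"x":-1.4,"y":-6,"z":0,"wx":0,"wy":0,"wz":-0.03},{"grip":0,"x":-1.4,"y":-6,"z":0,"wx":0,"wy":0,"wz":-0.03},{"grip":0,"x":-1.4,"y":-6,"z":0,"wx":0,"wy":0,"wz":-0.03},{"grip":0,"x":-1.4,"y":-6,"z":0,"wx":0,"wy":0,"wz":-0.03},{"grip":0,"x":-1.4,"y":-6,"z":0,"wx":0,"wy":0,"wz":0}]'

```text
time_s: 3.02
eef_pos: [0.4315, -0.2473, 0.2193]
orientation: [0.7, 0.714, 0.001, 0.0]
wrist_force: [0.3, -0.4, -0.6]
finger_gap: 0.0877
grip_force: 0.0
```

```bash
cat > m.py <<'E'
from h import *
np.set_printoptions(precision=4,suppress=True)
p=arm.read_camera("wrist");cv2.imwrite("pics/w1.png",p["frame"])
print(np.array(p["position"]),Rm(p).ravel(),arm.state()["eef_pos"])
for k,z in(("holder_panel",.0635),("stand",0)):
    for r in arm.pinpoint(p,k)[:3]: print(k,np.array(r["uv"]),round(r["score"],2),atz(p,r["uv"],z))
    for r in arm.trace(p,k)[:3]:
        print("tr",np.array(r["uv"]),round(r["score"],2),r["mask"].sum())
        c=max(cv2.findContours(r["mask"].astype(np.uint8),0,2)[0],key=cv2.contourArea)
        W=np.array([atz(p,q[0],.09 if k[0]=="h" else .03)[:2] for q in c],np.float32)
        print(cv2.minAreaRect(W),W.min(0),W.max(0))
E
python3 m.py
```

```text
[ 0.4287 -0.1754  0.4101] [ 0.9998 -0.0186 -0.0072  0.0199  0.9638  0.2659  0.002  -0.266   0.964 ] [ 0.4281 -0.2559  0.22  ]
holder_panel [237.8 102. ] 0.89 [ 0.379  -0.1483  0.0635]
holder_panel [188.8 244.9] 0.78 [ 0.3167 -0.3117  0.0635]
holder_panel [282.3 208.2] 0.61 [ 0.4284 -0.2639  0.0635]
tr [242.1  90.5] 0.97 3750
((0.3870201110839844, -0.13955159485340118), (0.0672592967748642, 0.05777813494205475), 53.199676513671875) [ 0.3495 -0.1807] [ 0.4258 -0.0998]
tr [184.1 229. ] 0.76 2183
((0.32376593351364136, -0.29002922773361206), (0.06043143942952156, 0.06506885588169098), 2.7642340660095215) [ 0.293  -0.3235] [ 0.3532 -0.2575]
tr [280.1 204.8] 0.57 1075
((0.4261566996574402, -0.25574618577957153), (0.019358864054083824, 0.07336270064115524), 2.740786552429199) [ 0.4149 -0.2924] [ 0.4361 -0.2194]
stand [278.7 199.3] 0.81 [ 0.4232 -0.2677  0.    ]
tr [285.8 194.3] 0.85 2732
((0.4250112771987915, -0.26176783442497253), (0.061609506607055664, 0.10267098993062973), 1.930079698562622) [ 0.3936 -0.3134] [ 0.4574 -0.2099]
```

View pics/w1.png

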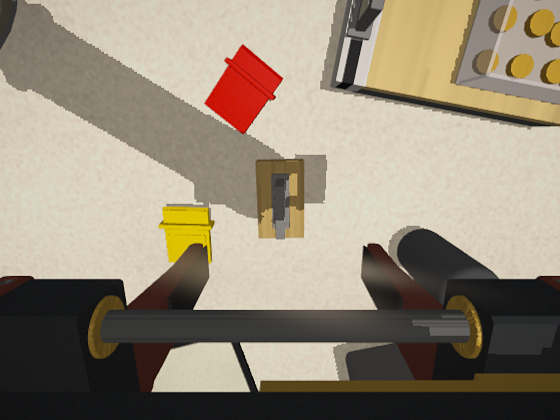

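The wrist view shows the stand at (280,199) with the grey holder in it, yawed about 2°. Its centre is about (0.4265, -0.262), which agrees with the other two cameras. I'll descend now.

Call:
drive_tool --rows '[{"grip":0,"x":-0.1,"y":-0.4,"z":-5,"wx":0,"wy":0,"wz":0.015},{"grip":0,"x":0,"y":0,"z":-5,"wx":0,"wy":0,"wz":0},{"grip":0,"x":0,"y":0,"z":-4,"wx":0,"wy":0,"wz":0},{"grip":0,"x":0,"y":0,"z":-2,"wx":0,"wy":0,"wz":0},{"grip":0,"x":0,"y":0,"z":0,"wx":0,"wy":0,"wz":0}]'

```text
time_s: 3.9
eef_pos: [0.4306, -0.2473, 0.0576]
orientation: [0.694, 0.72, -0.0, -0.002]
wrist_force: [-0.2, 0.5, 0.8]
finger_gap: 0.0875
grip_force: 0.0
```

```bash
sed -i 's/w1/w2/' m.py; python3 m.py; python3 -c "
from h import *;s=arm.state();print(s['eef_pos'],s['orientation'],s['wrist_force'])"
```

```text
[ 0.4274 -0.1757  0.2484] [ 0.9993 -0.0371 -0.0076  0.0378  0.9637  0.2643 -0.0025 -0.2644  0.9644] [ 0.4313 -0.2481  0.0587]
holder_panel [277.1 270.7] 0.65 [ 0.4253 -0.2651  0.0635]
holder_panel [136.  309.8] 0.64 [ 0.3298 -0.2981  0.0635]
tr [127.9 270.3] 0.76 2509
((0.3398682773113251, -0.2602705955505371), (0.031976792961359024, 0.04516126587986946), 89.416259765625) [ 0.3173 -0.2762] [ 0.3625 -0.2442]
[ 0.43194484 -0.24950334  0.05992141] [6.94326638e-01 7.19659212e-01 6.37555248e-04 8.55994368e-04] [-0.15880684  0.15688384 -0.18435712]
```

View pics/w2.png

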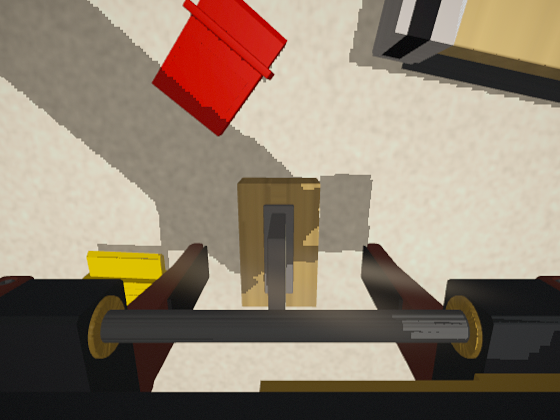

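The fingers straddle the panel: the panel is at column 278 and the finger midline at about 285. The holder lies slightly toward -x and -y, so I'll correct that, go down the last bit and close.

Call:
drive_tool --rows '[{"grip":0,"x":-0.5,"y":-1.2,"z":-0.6,"wx":0,"wy":0,"wz":0},{"grip":0,"x":0,"y":0,"z":-0.7,"wx":0,"wy":0,"wz":0},{"grip":0,"x":0,"y":0,"z":0,"wx":0,"wy":0,"wz":0},{"grip":0,"x":0,"y":0,"z":0,"wx":0,"wy":0,"wz":0}]'

```text
time_s: 4.65
eef_pos: [0.4258, -0.2616, 0.0457]
orientation: [0.695, 0.719, -0.0, -0.0]
wrist_force: [1.0, 0.1, -0.5]
finger_gap: 0.0877
grip_force: 0.0
```

Run:
```python
from h import *
np.set_printoptions(precision=4,suppress=True)
for i in range(4):
    p=arm.read_camera("wrist");s=arm.state();r=arm.pinpoint(p,"holder_panel")
    print(s["eef_pos"],s["time_s"],np.array(p["position"]),proj(p,s["eef_pos"]),[(np.array(q["uv"]),atz(p,q["uv"],.0635)) for q in r if abs(q["uv"][0]-280)<30])
```

```text
[ 0.4259 -0.2616  0.0459] 4.7 [ 0.4223 -0.1897  0.2365] [286.3335 242.4245] [(array([285.2, 254.2]), array([ 0.4252, -0.2626,  0.0635]))]
[ 0.426  -0.2615  0.0459] 4.8 [ 0.4224 -0.1896  0.2366] [286.1949 242.3149] [(array([285.6, 252.1]), array([ 0.4256, -0.2612,  0.0635]))]
[ 0.426  -0.2616  0.046 ] 4.9 [ 0.4224 -0.1896  0.2367] [286.1107 242.3259] [(array([287.4, 253.4]), array([ 0.4267, -0.2621,  0.0635]))]
[ 0.426  -0.2616  0.0459] 5.0 [ 0.4224 -0.1896  0.2367] [286.1016 242.3278] [(array([287.3, 255.4]), array([ 0.4267, -0.2634,  0.0635]))]
```

Centred within about 1 mm, so I'll close.

Call:
drive_tool --rows '[{"grip":1,"x":0,"y":0,"z":0,"wx":0,"wy":0,"wz":0},{"grip":1,"x":0,"y":0,"z":0,"wx":0,"wy":0,"wz":0},{"grip":1,"x":0,"y":0,"z":0,"wx":0,"wy":0,"wz":0},{"grip":1,"x":0,"y":0,"z":0,"wx":0,"wy":0,"wz":0},{"grip":1,"x":0,"y":0,"z":0,"wx":0,"wy":0,"wz":0}]' --squeeze 40

```text
time_s: 5.68
eef_pos: [0.4259, -0.2616, 0.0459]
orientation: [0.695, 0.719, 0.0, -0.0]
wrist_force: [-0.2, -0.2, 0.3]
finger_gap: 0.0411
grip_force: 0.0
```

Call:
drive_tool --rows '[{"grip":1,"x":0,"y":0,"z":0,"wx":0,"wy":0,"wz":0},{"grip":1,"x":0,"y":0,"z":0,"wx":0,"wy":0,"wz":0},{"grip":1,"x":0,"y":0,"z":0,"wx":0,"wy":0,"wz":0},{"grip":1,"x":0,"y":0,"z":0,"wx":0,"wy":0,"wz":0},{"grip":1,"x":0,"y":0,"z":0,"wx":0,"wy":0,"wz":0}]'

```text
time_s: 6.3
eef_pos: [0.4258, -0.2617, 0.0458]
orientation: [0.695, 0.719, -0.0, -0.0]
wrist_force: [0.4, 0.9, -0.4]
finger_gap: 0.0097
grip_force: 40.0
```

Call:
drive_tool --rows '[{"grip":1,"x":0,"y":0,"z":2,"wx":0,"wy":0,"wz":0},{"grip":1,"x":0,"y":0,"z":4,"wx":0,"wy":0,"wz":0},{"grip":1,"x":0,"y":0,"z":5,"wx":0,"wy":0,"wz":0},{"grip":1,"x":0,"y":2,"z":5,"wx":0,"wy":0,"wz":0},{"grip":1,"x":1,"y":4,"z":2,"wx":0,"wy":0,"wz":-0.03}]'

```text
time_s: 6.92
eef_pos: [0.4364, -0.2031, 0.2286]
orientation: [0.707, 0.707, 0.001, 0.002]
wrist_force: [2.4, -0.3, -1.1]
finger_gap: 0.0099
grip_force: 40.0
```

Call:
drive_tool --rows '[{"grip":1,"x":1,"y":5,"z":0,"wx":0,"wy":0,"wz":-0.03},{"grip":1,"x":1,"y":5.5,"z":0,"wx":0,"wy":0,"wz":-0.04},{"grip":1,"x":1,"y":5.5,"z":0,"wx":0,"wy":0,"wz":-0.04},{"grip":1,"x":1,"y":5.5,"z":0,"wx":0,"wy":0,"wz":-0.04},{"grip":1,"x":1,"y":5.5,"z":0,"wx":0,"wy":0,"wz":-0.02}]'

```text
time_s: 7.55
eef_pos: [0.4859, 0.0701, 0.226]
orientation: [0.763, 0.646, 0.0, -0.0]
wrist_force: [0.8, 0.2, -1.5]
finger_gap: 0.0096
grip_force: 40.0
```

Run:
```python
from h import *
np.set_printoptions(precision=4,suppress=True)
s=arm.state();print(s["eef_pos"],s["orientation"],s["finger_gap"],s["grip_force"])
P=[arm.read_camera(n) for n in("scene","top","wrist")]
for n,p in zip("stw",P):
    cv2.imwrite(f"pics/{n}3.png",p["frame"])
    for k,z in (("pocket_right",.08),("pocket_middle",.08),("pocket_left",.08),("fitted_1",.1135),("holder_panel",s["eef_pos"][2]+.0177)):
        for r in arm.pinpoint(p,k)[:3]: print(n,k,np.array(r["uv"]),round(r["score"],2),atz(p,r["uv"],z))
```

```text
[0.4859 0.0701 0.226 ] [ 0.7633  0.646   0.0003 -0.    ] 0.009576603053602053 39.98319983482361
s pocket_right [255.4 234.6] 0.81 [ 0.5002 -0.0542  0.08  ]
s pocket_middle [321.2 241.3] 0.69 [0.5197 0.0838 0.08  ]
s pocket_left [389.5 249.7] 0.73 [0.5438 0.22   0.08  ]
s fitted_1 [323.2 228.7] 0.83 [0.5214 0.0856 0.1135]
s fitted_1 [257.7 223.1] 0.74 [ 0.5053 -0.0482  0.1135]
s holder_panel [317.8 161.7] 0.77 [0.4816 0.0695 0.2437]
s holder_panel [157.  209.4] 0.73 [ 0.6573 -0.1919  0.2437]
s holder_panel [223.6 228.7] 0.69 [ 0.7056 -0.0812  0.2437]
t pocket_right [307.7 186.1] 0.79 [ 0.4989 -0.0594  0.08  ]
t pocket_left [195.2 169.2] 0.6 [0.5479 0.2228 0.08  ]
t fitted_1 [307.2 182.9] 0.63 [ 0.4996 -0.0566  0.1135]
t holder_panel [415.7 265.4] 0.9 [ 0.2907 -0.2704  0.2437]
t holder_panel [335.9 240.3] 0.88 [ 0.346  -0.1067  0.2437]
w pocket_middle [321.7 184.6] 0.69 [0.528  0.0818 0.08  ]
w pocket_middle [256.  247.4] 0.33 [0.4427 0.02   0.08  ]
w pocket_left [322.5  40.2] 0.72 [0.5465 0.2241 0.08  ]
w fitted_1 [318.  189.6] 0.59 [0.5205 0.0838 0.1135]
w holder_panel [286.  256.7] 0.87 [0.4858 0.0725 0.2437]
```

View pics/w3.png

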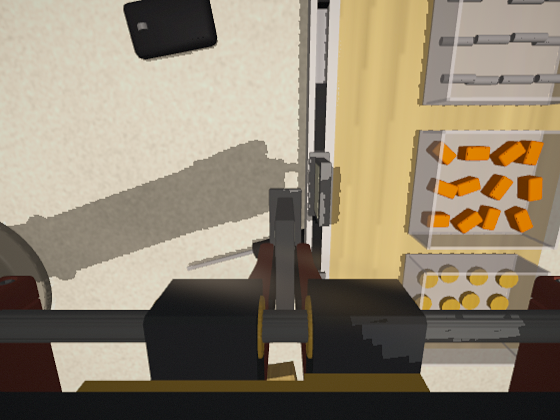

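The wrist view shows the held holder at (286,220) and the fitted middle one at (318,190). The empty left pocket is at (322,40), about (0.5455, 0.221). Slot yaw is about -9.4°, which the gripper already matches. I'll move over it.

Call:
drive_tool --rows '[{"grip":1,"x":1.5,"y":3.8,"z":0,"wx":0,"wy":0,"wz":0},{"grip":1,"x":2,"y":5,"z":0,"wx":0,"wy":0,"wz":0},{"grip":1,"x":2.2,"y":5.5,"z":-1.5,"wx":0,"wy":0,"wz":0},{"grip":1,"x":0.2,"y":0.8,"z":-4,"wx":0,"wy":0,"wz":0},{"grip":1,"x":0,"y":0,"z":-2,"wx":0,"wy":0,"wz":0}]'

```text
time_s: 9.07
eef_pos: [0.5438, 0.2207, 0.1484]
orientation: [0.762, 0.647, -0.001, -0.0]
wrist_force: [0.3, -0.2, 0.4]
finger_gap: 0.0096
grip_force: 40.0
```

```bash
cat > v.py <<'E'
from h import *
import sys
np.set_printoptions(precision=4,suppress=True)
s=arm.state();e=s["eef_pos"];print(e,s["orientation"],s["finger_gap"])
P=[arm.read_camera(n) for n in("scene","top","wrist")];s=arm.state();e=s["eef_pos"];print(e)
for n,p in zip("stw",P):
    cv2.imwrite(f"pics/{n}{sys.argv[1]}.png",p["frame"])
    for k,z in (("pocket_left",.08),("holder_panel",e[2]+.0177)):
        for r in arm.pinpoint(p,k)[:3]: print(n,k,np.array(r["uv"]),round(r["score"],2),atz(p,r["uv"],z))
u=P[0]["frame"];c=proj(P[0],(.545,.221,.1)).astype(int)
a=cv2.resize(u[c[1]-55:c[1]+45,c[0]-65:c[0]+65],(780,600),interpolation=cv2.INTER_CUBIC)
w=P[2]["frame"][130:340,170:450]
cv2.imwrite(f"pics/c{sys.argv[1]}.png",np.vstack([cv2.resize(a[150:],(540,312)),cv2.resize(w,(540,280))]))
E
python3 v.py 4
```

```text
[0.5438 0.2207 0.1484] [ 0.7621  0.6475 -0.0014 -0.0002] 0.009593596007002946
[0.5442 0.2191 0.15  ]
s pocket_left [387.  247.9] 0.95 [0.5381 0.2162 0.08  ]
s holder_panel [397.7 214.5] 0.9 [0.5468 0.221  0.1677]
s holder_panel [156.8 208.5] 0.85 [ 0.5389 -0.2382  0.1677]
s holder_panel [224.5 227.2] 0.84 [ 0.5966 -0.1003  0.1677]
t pocket_left [194.6 170. ] 0.91 [0.5458 0.2243 0.08  ]
t holder_panel [413.4 263.6] 0.75 [ 0.298  -0.2864  0.1677]
t holder_panel [191.2 162.3] 0.67 [0.5421 0.2158 0.1677]
t holder_panel [339.4 238.6] 0.63 [ 0.3571 -0.1231  0.1677]
w pocket_left [287.1 209.5] 0.73 [0.5449 0.223  0.08  ]
w holder_panel [285.9 255.3] 0.95 [0.5429 0.2179 0.1677]
```

View pics/c4.png

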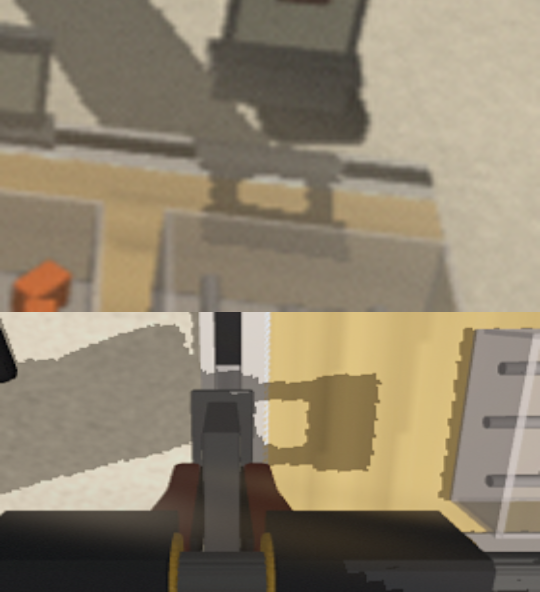

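The scene crop shows the blade hanging above the rims, over the pocket. In the wrist crop the slot runs ahead of the holder at crop columns 217–241. I'll measure the slot centreline from those edges.

Run:
```python
from h import *
np.set_printoptions(precision=4,suppress=True)
p=arm.read_camera("wrist");g=cv2.cvtColor(p["frame"],6).astype(int);e=arm.state()["eef_pos"];q=arm.state()["orientation"]
y=R.from_quat(q).as_matrix()[:,1];y=y*np.sign(y[0]);print(e,y,np.degrees(np.arctan2(y[1],y[0])),R.from_quat(q).as_matrix()[:,2])
for r in (60,90,120,135,150,156,162): print(r,list(g[r,266:312]))
C=[]
for r in range(60,156,8):
    b=np.where(g[r,270:305]<70)[0]
    if len(b)>3:
        A,B=atz(p,(270+b[0]-.5,r),.08),atz(p,(270+b[-1]+.5,r),.08);m=(A+B)/2;C.append(m[:2]);print(r,270+b[0],270+b[-1],A[:2],B[:2],"offset of slot across",(m-e)[:2]@y[:2],"along",(m-e)[:2]@np.array([-y[1],y[0]]))
C=np.array(C);print(np.degrees(np.arctan(np.polyfit(C[:,1],C[:,0],1)[0])))
```

```text
[0.5454 0.2195 0.1518] [ 0.9864 -0.1645  0.0011] -9.467112275659138 [ 0.0013  0.001  -1.    ]
60 [np.int64(208), np.int64(210), np.int64(210), np.int64(211), np.int64(212), np.int64(212), np.int64(212), np.int64(211), np.int64(210), np.int64(210), np.int64(210), np.int64(211), np.int64(212), np.int64(213), np.int64(213), np.int64(213), np.int64(212), np.int64(211), np.int64(209), np.int64(207), np.int64(208), np.int64(209), np.int64(211), np.int64(213), np.int64(213), np.int64(213), np.int64(213), np.int64(213), np.int64(212), np.int64(212), np.int64(211), np.int64(211), np.int64(211), np.int64(212), np.int64(212), np.int64(211), np.int64(209), np.int64(208), np.int64(207), np.int64(208), np.int64(210), np.int64(211), np.int64(211), np.int64(211), np.int64(211), np.int64(212)]
90 [np.int64(207), np.int64(208), np.int64(208), np.int64(208), np.int64(207), np.int64(205), np.int64(204), np.int64(205), np.int64(205), np.int64(206), np.int64(206), np.int64(206), np.int64(207), np.int64(208), np.int64(208), np.int64(209), np.int64(210), np.int64(210), np.int64(212), np.int64(212), np.int64
[... 3578 characters left out ...]
.int64(210), np.int64(210), np.int64(210), np.int64(211), np.int64(210), np.int64(210), np.int64(213), np.int64(225), np.int64(198), np.int64(188), np.int64(190), np.int64(193), np.int64(194), np.int64(193), np.int64(194)]
124 278 290 [0.5516 0.2957] [0.5621 0.2939] offset of slot across -0.0010428189597545968 along 0.07620795032120455
132 278 290 [0.5505 0.2895] [0.5611 0.2877] offset of slot across -0.0010488610433488368 along 0.0698589786325375
140 279 291 [0.5502 0.283 ] [0.5609 0.2812] offset of slot across -0.00022245885920351728 along 0.06342445571571367
148 279 291 [0.5491 0.2766] [0.5599 0.2748] offset of slot across -0.0002230414163448201 along 0.05690333188561654
6.537813019126259
```

The slot is about 0.5 mm across from the tool and about 2–3 mm further along +y. I'll adjust and enter slowly.

Call:
drive_tool --rows '[{"grip":1,"x":0,"y":0.2,"z":-1.5,"wx":0,"wy":0,"wz":0},{"grip":1,"x":0,"y":0,"z":-1,"wx":0,"wy":0,"wz":0},{"grip":1,"x":0,"y":0,"z":-0.5,"wx":0,"wy":0,"wz":0},{"grip":1,"x":0,"y":0,"z":-0.5,"wx":0,"wy":0,"wz":0},{"grip":1,"x":0,"y":0,"z":-0.4,"wx":0,"wy":0,"wz":0}]'

```text
time_s: 10.2
eef_pos: [0.545, 0.2213, 0.1116]
orientation: [0.763, 0.646, -0.0, 0.0]
wrist_force: [0.7, -1.0, -0.8]
finger_gap: 0.0099
grip_force: 40.0
```

Call:
drive_tool --rows '[{"grip":1,"x":0,"y":0,"z":0,"wx":0,"wy":0,"wz":0},{"grip":1,"x":0,"y":0,"z":0,"wx":0,"wy":0,"wz":0}]'

```text
time_s: 10.45
eef_pos: [0.5451, 0.2214, 0.1121]
orientation: [0.763, 0.646, 0.0, 0.0]
wrist_force: [0.2, -0.6, -0.3]
finger_gap: 0.0096
grip_force: 40.0
```

```bash
python3 v.py 5
```

```text
[0.5451 0.2214 0.1121] [0.763  0.6464 0.0002 0.    ] 0.00964434725984161
[0.5451 0.2214 0.1121]
s pocket_left [388.2 249.9] 0.63 [0.5445 0.2173 0.08  ]
s holder_panel [394.3 228.8] 0.96 [0.5406 0.2222 0.1298]
s holder_panel [156.7 208.8] 0.76 [ 0.4823 -0.2607  0.1298]
t pocket_left [196.7 170.9] 0.84 [0.5434 0.219  0.08  ]
t holder_panel [339.7 240.4] 0.94 [ 0.3567 -0.1281  0.1298]
t holder_panel [411.3 264.9] 0.9 [ 0.2969 -0.2915  0.1298]
t holder_panel [195.4 165.7] 0.59 [0.5437 0.213  0.1298]
w holder_panel [285.5 255.3] 0.87 [0.5445 0.2196 0.1298]
```

View pics/c5.png

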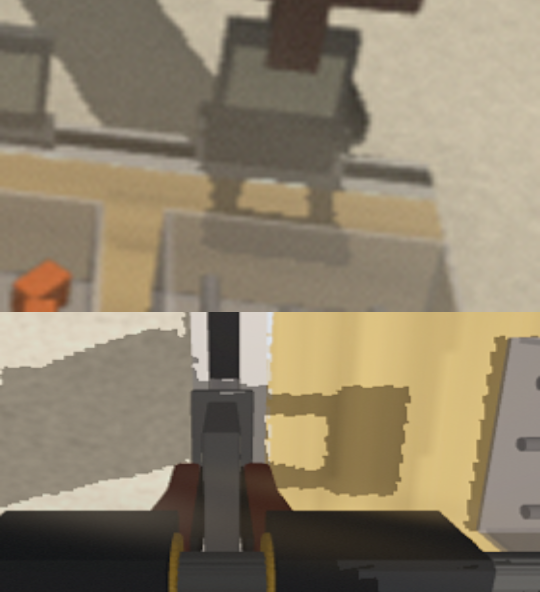

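The blade is about 6 mm inside the pocket with no contact force, and the crop shows it entering behind the lip. I'll press down in small steps.

Call:
drive_tool --rows '[{"grip":1,"x":0,"y":0,"z":-0.4,"wx":0,"wy":0,"wz":0},{"grip":1,"x":0,"y":0,"z":-0.4,"wx":0,"wy":0,"wz":0},{"grip":1,"x":0,"y":0,"z":-0.3,"wx":0,"wy":0,"wz":0},{"grip":1,"x":0,"y":0,"z":0,"wx":0,"wy":0,"wz":0},{"grip":1,"x":0,"y":0,"z":0,"wx":0,"wy":0,"wz":0}]'

```text
time_s: 11.52
eef_pos: [0.545, 0.2214, 0.1012]
orientation: [0.763, 0.646, 0.0, -0.0]
wrist_force: [-1.2, -0.9, 4.1]
finger_gap: 0.0096
grip_force: 40.0
```

Call:
drive_tool --rows '[{"grip":1,"x":0,"y":0,"z":-0.2,"wx":0,"wy":0,"wz":0},{"grip":1,"x":0,"y":0,"z":-0.1,"wx":0,"wy":0,"wz":0},{"grip":1,"x":0,"y":0,"z":0,"wx":0,"wy":0,"wz":0},{"grip":1,"x":0,"y":0,"z":0,"wx":0,"wy":0,"wz":0}]'

```text
time_s: 12.02
eef_pos: [0.545, 0.2214, 0.0983]
orientation: [0.763, 0.646, 0.0, -0.0]
wrist_force: [-1.4, -1.0, 6.6]
finger_gap: 0.0094
grip_force: 40.0
```

Call:
drive_tool --rows '[{"grip":1,"x":0,"y":0,"z":-0.1,"wx":0,"wy":0,"wz":0},{"grip":1,"x":0,"y":0,"z":-0.1,"wx":0,"wy":0,"wz":0},{"grip":1,"x":0,"y":0,"z":0,"wx":0,"wy":0,"wz":0},{"grip":1,"x":0,"y":0,"z":0,"wx":0,"wy":0,"wz":0}]'

```text
time_s: 12.52
eef_pos: [0.5451, 0.2214, 0.0965]
orientation: [0.763, 0.646, 0.0, -0.0]
wrist_force: [-2.3, -1.0, 8.5]
finger_gap: 0.0095
grip_force: 40.0
```

Call:
drive_tool --rows '[{"grip":1,"x":0,"y":0,"z":-0.05,"wx":0,"wy":0,"wz":0},{"grip":1,"x":0,"y":0,"z":0,"wx":0,"wy":0,"wz":0},{"grip":1,"x":0,"y":0,"z":0,"wx":0,"wy":0,"wz":0}]'

```text
time_s: 12.9
eef_pos: [0.5451, 0.2214, 0.096]
orientation: [0.763, 0.646, 0.0, -0.0]
wrist_force: [-2.4, -0.2, 7.8]
finger_gap: 0.0099
grip_force: 40.0
```

Call:
drive_tool --rows '[{"grip":1,"x":0,"y":0,"z":-0.05,"wx":0,"wy":0,"wz":0},{"grip":1,"x":0,"y":0,"z":0,"wx":0,"wy":0,"wz":0},{"grip":1,"x":0,"y":0,"z":0,"wx":0,"wy":0,"wz":0}]'

```text
time_s: 13.28
eef_pos: [0.5452, 0.2214, 0.0958]
orientation: [0.763, 0.646, 0.0, -0.0]
wrist_force: [-2.4, -1.5, 11.1]
finger_gap: 0.0099
grip_force: 40.0
```

Call:
drive_tool --rows '[{"grip":1,"x":0,"y":0,"z":-0.05,"wx":0,"wy":0,"wz":0},{"grip":1,"x":0,"y":0,"z":0,"wx":0,"wy":0,"wz":0},{"grip":1,"x":0,"y":0,"z":0,"wx":0,"wy":0,"wz":0}]'

```text
time_s: 13.65
eef_pos: [0.5452, 0.2214, 0.0958]
orientation: [0.763, 0.646, 0.0, -0.0]
wrist_force: [-5.3, -1.9, 14.8]
finger_gap: 0.0098
grip_force: 40.0
```

TCP height stopped at 0.0958, the value calculated for home, while the force rose above the spring's ~10 N. That means the shoulder is seated. I'll check visually and confirm the force holds.

```bash
python3 v.py 6
python3 - <<'E'
from h import *
for i in range(4):
    p=arm.read_camera("scene");s=arm.state();print(s["time_s"],s["wrist_force"].round(1),s["eef_pos"].round(4),s["grip_force"])
E
```

```text
[0.5452 0.2214 0.0958] [ 0.7631  0.6463  0.0005 -0.0002] 0.009807128926929766
[0.5452 0.2214 0.0958]
s pocket_left [390.3 250.2] 0.88 [0.5453 0.2213 0.08  ]
s holder_panel [389.7 236.9] 0.97 [0.5454 0.2148 0.1135]
s holder_panel [223.3 225.6] 0.89 [ 0.516  -0.1177  0.1135]
s holder_panel [157.6 208. ] 0.77 [ 0.4542 -0.2694  0.1135]
t pocket_left [193.6 165.9] 0.77 [0.5565 0.227  0.08  ]
t holder_panel [414.8 264.4] 0.91 [ 0.2986 -0.3042  0.1135]
t holder_panel [338.1 238.3] 0.84 [ 0.3634 -0.1264  0.1135]
t holder_panel [194.9 165.8] 0.47 [0.5479 0.2174 0.1135]
w holder_panel [286.1 254.1] 0.84 [0.5451 0.2203 0.1135]
14.15 [-3.1 -1.9 14.9] [0.5452 0.2214 0.0958] 40.01175284385681
14.2 [-3.8 -1.5 15. ] [0.5452 0.2214 0.0958] 40.01179039478302
14.25 [-4.6 -1.5 14. ] [0.5452 0.2214 0.0958] 40.01177787780762
14.3 [-3.6 -1.  14.2] [0.5452 0.2214 0.0958] 40.0117689371109
```

View pics/c6.png

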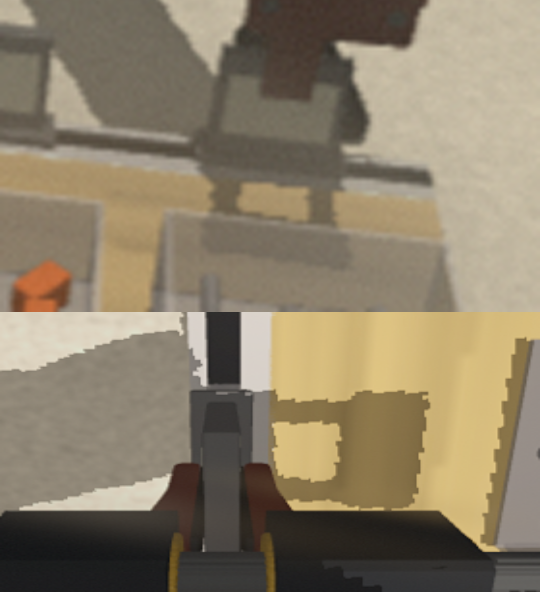

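The crop shows the shoulder sitting on the rims, like its fitted neighbour. The press holds steady at about 14–15 N with 40 N of grip, so I'll hand in.

```bash
python3 -c "
from workcell import arm
print(arm.hand_in())"
```

```text
the job is handed in; nothing more can be done
None
```

The spare holder is in the empty left pocket with its shoulder fully home on the rims. The arm is still holding it pressed down at about 15 N, ready for your locking screw, and the job is handed in.

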